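Line the kitchen canisters up by height in the divided tray

ROBOT

A 7-joint arm with a two-finger parallel gripper is mounted at the origin on the work surface. World frame = base frame: x ahead of the robot, y to its left, z up, the work surface at z = 0. Lengths are in m, angles in rad, forces in N, time in s.
With the tool pointing down it reaches from about 0.4 to 0.85 m from the base axis. Payload 4.5 kg.
Tool frame: the origin (TCP) lies where the fingers leave the gripper's body, on its centre line; the fingertips stand 64 mm ahead of it and the grasp point (between the pads) lies 45 mm ahead of it; z points along the fingers, y is the line along which they close (so a half turn about z gives the same grasp; the last joint's range is limited). The gripper opens to 88 mm and grips with 3 to 60 N. Pads are 18 mm wide; open, the fingers measure 123 mm over their backs; the gripper's body (75 mm by 187 mm) begins 45 mm behind the grasp point.
Start: joints at [1.357, 0.689, -0.195, 1.565, 0.157, 0.902, -0.215], TCP at [0.153, -0.606, 0.303] pointing down, gripper open.
Joint ranges: [-3.01, 3.01], [-0.46, 2.08], [-1.47, 1.51], [0.13, 2.56], [-1, 4.14], [0.04, 2.09], [-2.66, 2.66]. Speed limits (rad/s): [2.57, 2.57, 3.14, 3.14, 3.14, 3.14, 3.14].

INTERFACE

Orientations are given as a unit quaternion [x, y, z, w].
In Python, from plant import r gives the robot as it stands.
- The arm moves only by the tool play_rows, never from a script. Its arguments are lists of equal length, an entry for each row: "translation": the shift along the tool's x, y, z in m, a list of three; "delta_rot": the turn, a rotation vector about the tool's x, y, z in degrees, a list of three; "grip": the opening, from -1 (shut) to 1 (fully open). In form: {"translation": [[x, y, z], ...], "delta_rot": [[rx, ry, rz], ...], "grip": [grip, ...]}. A call has 1 to 20 rows; each row shifts and turns the commanded pose from where the row before left it, along the tool's axes as they then stand; what a row does not reach is not made up. A row lasts 1/8 s, in which the tool goes at most 62.5 mm and 10.7 degrees, less where a joint would pass 70% of its speed; a pose out of reach is approached as far as the arm can. A call with a gripper value outside its range is refused whole. The fingers move at their own pace and stop on an object; "squeeze" is the grip in N (left out, the last holds). Time passes only in rows, so rows that do not move let the fingers close. It gives the time, the measured TCP pose, the force, the opening and the grip force at its end, in the units of the state.
- r.get_state(): the state, without advancing time (a new reading comes with each control period).
- r.snapshot(name): name is "side" or "top" or "wrist"; returns the picture (480x640x3 uint8, blue, green, red); there is no depth.
- r.get_calibration(name): a dict with "intrinsics" (3x3 intrinsics, pixels), "k1" (the pictures are not rectified: a ray, as slopes to the right and down, at radius r is drawn at 1 + k1 r^2 times it, then the intrinsics apply), "eye" and "rotation" of the camera in the world. Camera axes: x right, y up, looking along -z (the intrinsics and any distortion apply to the point x, -y, -z); pixel columns grow to the right and rows downward; lengths in m; the calibration is good to about 2 mm. A picture is of the moment at which its call begins: read the wrist's pose just before it. get_calibration takes no time and is no camera call; for the wrist camera it gives the pose at the moment of the call.
- r.finish_job(): hands the job in; it is judged then, once.
Trained networks look in the newest picture that a camera, given by its name, has taken for a name from the list of things; names that differ only in an ending like _2 or _b are one class to them, and where a whole thing is asked for, a point or a joint stands for the part that bears it (a point fixed in the world has none). Each returns a list of dicts, best first, with "confidence" (0 to 1); they miss things now and then, are a little off and sometimes report something else, mostly with a low value. They report only what shows in the picture. A call takes as long as a camera call. They do not tell look-alikes from the thing itself.
- r.look_for(camera, target): "point" ([x, y, z] in m, in world coordinates, good to about 4 mm: the middle of the surface that is visible of it).
- r.silhouettes(camera, target): "pixels" (480x640 bool, what is visible of it).
The state is a dict: "clock": time; "q": joint angles; "qd": joint speeds; "joint_torque": joint torques, N m; "tool_pos": TCP position; "eef_rot": TCP orientation; "contact_force": force on the tool from outside, world axes, zero at the start; "moment": the same for the moment, N m; "opening": opening from 0.0 (shut) to 1.0 (fully open); "finger_force": force on a finger pad.
Only numpy, scipy, OpenCV 4.12 (cv2) and the standard library are available. Lean on these libraries where they do the work, as an engineer would, in place of code of your own. Each camera call takes 0.05 s, during which the arm holds its last target. There are 200 camera calls.

TASK

Put the four storage canisters away in the divided bamboo tray, one standing upright in each bay, lined up by height: the tallest in the bay beside the bowl of lemons, stepping down to the shortest in the bay at the salt pot's end. Set each one down gently, they are ceramic, and leave the fruit bowl, salt pot, pepper mill and espresso cup where they are.

Things in the scene. Friction and masses are not known exactly. Their poses are not given: they have to be found in the camera images.
- canister_navy: Loose round ceramic storage canister, very dark navy glaze, flat bamboo lid that stays on (sealed, never opened). Diameter 62 mm, height 170 mm with lid; glazed wall straight from the foot to 156 mm up, above it the lid, 14 mm high and 54 mm across. Origin at the centre of its underside, z up its axis. The tallest of the four; about 0.46 kg.
- canister_blue: Loose round ceramic storage canister, strong mid-blue glaze, flat bamboo lid that stays on (sealed, never opened). Diameter 58 mm, height 140 mm with lid; glazed wall straight from the foot to 126 mm up, above it the lid, 14 mm high and 50 mm across. Origin at the centre of its underside, z up its axis. About 0.36 kg.
- canister_pale: Loose round ceramic storage canister, pale sky-blue glaze, flat bamboo lid that stays on (sealed, never opened). Diameter 54 mm, height 110 mm with lid; glazed wall straight from the foot to 96 mm up, above it the lid, 14 mm high and 46 mm across. Origin at the centre of its underside, z up its axis. About 0.26 kg.
- canister_white: Loose round ceramic storage canister, off-white glaze, flat bamboo lid that stays on (sealed, never opened). Diameter 50 mm, height 80 mm with lid; glazed wall straight from the foot to 66 mm up, above it the lid, 14 mm high and 42 mm across. Origin at the centre of its underside, z up its axis. The shortest; about 0.18 kg. All canister masses vary by up to 30 % or so.
- tray: Low bamboo tray fixed to the counter beyond the canisters: 342 mm along its y axis (roughly the robot's y), 90 mm along x, 26 mm high. Four equal square bays in a row, open on top, 78 mm wide inside, walls 6 mm thick, floor 8 mm above the counter. Origin at the centre of its underside; bay centres at x = 0, y = +126, +42, -42, -126 mm.
- fruit_bowl: White ceramic bowl of four yellow lemons (one loose piece), 130 mm across, 90 mm high. Stands just off one end of the tray, about 265 mm from its middle, at the left (+y) end or the right, differing from start to start. The tallest canister goes at this end. Origin at the centre of its underside.
- salt_pot: Terracotta salt pot with dark wooden lid and knob (loose), 84 mm across, 76 mm high. Stands off the other end of the tray. Origin at the centre of its underside. To be left where it is.
- pepper_mill: Turned dark-wood pepper mill (loose), 56 mm across, 158 mm high, out to one side of the canisters. Origin at the centre of its underside. To be left where it is.
- espresso_cup: Yellow espresso cup on a yellow saucer 116 mm across (one loose piece), 66 mm high, out to the other side. Origin at the centre of its underside. To be left where it is.
Mind the look-alikes: they are no part of the job. What is shaped like the canister_navy but green or red is not meant.

How it is judged:
At the end, for the whole second after the job is handed in: Each canister stands upright (0.1 rad), released and at rest on the floor of its bay, within 15 mm of the bay's centre in x and y, tallest to shortest from the fruit bowl's end to the salt pot's; bowl, pot, mill and cup are within 30 mm of where they started (x of canister_navy in the frame of tray between -0.015 and 0.015 m and z of canister_navy in the frame of tray between 0.004 and 0.012 m and angle between each of canister_navy, canister_blue, canister_pale, canister_white's own z axis and vertical below 0.1 rad and linear speed of each of canister_navy, canister_blue, canister_pale, canister_white below 0.02 m/s and angular speed of each of canister_navy, canister_blue, canister_pale, canister_white below 0.2 rad/s and x of canister_blue in the frame of tray between -0.015 and 0.015 m and z of canister_blue in the frame of tray between 0.004 and 0.012 m and x of canister_pale in the frame of tray between -0.015 and 0.015 m and z of canister_pale in the frame of tray between 0.004 and 0.012 m and x of canister_white in the frame of tray between -0.015 and 0.015 m and z of canister_white in the frame of tray between 0.004 and 0.012 m and distance of each of fruit_bowl, salt_pot, pepper_mill, espresso_cup from where it was at the start of the episode below 0.03 m and ((y of fruit_bowl in the frame of tray above 0 m and y of canister_navy in the frame of tray between 0.111 and 0.141 m and y of canister_blue in the frame of tray between 0.027 and 0.057 m and y of canister_pale in the frame of tray between -0.057 and -0.027 m and y of canister_white in the frame of tray between -0.141 and -0.111 m) or (y of fruit_bowl in the frame of tray below 0 m and y of canister_navy in the frame of tray between -0.141 and -0.111 m and y of canister_blue in the frame of tray between -0.057 and -0.027 m and y of canister_pale in the frame of tray between 0.027 and 0.057 m and y of canister_white in the frame of tray between 0.111 and 0.141 m))); the robot touches nothing.
It fails at once if the fruit bowl, salt pot, pepper mill or espresso cup is pushed over 30 mm away or tipped over (distance of any of fruit_bowl, salt_pot, pepper_mill, espresso_cup from where it was at the start of the episode above 0.03 m or angle between any of fruit_bowl, salt_pot, pepper_mill, espresso_cup's own z axis and vertical above 0.4 rad).
It fails at once if a canister is dropped or slammed into the tray (more than 60 N between them) (contact force between any of canister_navy, canister_blue, canister_pale, canister_white and tray above 60 N).
It also fails if it takes over 125 s, if anything falls off the work surface, if the arm or the gripper's body presses on something with over 40 N, if the wrist force passes 120 N, or if a joint passes its speed limit or range.

## Working session

There is one attempt and no reset: what is moved stays moved. The work goes in short steps, Python scripts to look and compute and a tool call to move; the robot and the scene stay as the last step left them, time stands still between calls to the robot, and variables do not carry over. Pictures are saved under pics/ and viewed, at most 14 in all, crops included, and the job is handed in when it is done.

Besides the shell and the picture viewer there is one more tool, called after "Emit:" as name(argument=value, ...), one argument or row to a line, values as JSON. play_rows: Moves the arm, as the interface text tells. Its arguments: {"type":"object","properties":{"translation":{"type":"array","items":{"type":"array","items":{"type":"number"}}},"delta_rot":{"type":"array","items":{"type":"array","items":{"type":"number"}}},"grip":{"type":"array","items":{"type":"number"}},"squeeze":{"type":"number"}},"required":["translation","delta_rot","grip"]}

```bash
mkdir -p pics; ls; python3 - <<'E'
from plant import r
import cv2,numpy as np
for c in ["top","side"]:
    cv2.imwrite(f"pics/{c}0.png",r.snapshot(c))
    k=r.get_calibration(c);print(c,k)
    for t in ["canister_navy","canister_blue","canister_pale","canister_white","tray","fruit_bowl","salt_pot","pepper_mill","espresso_cup"]:
        print(t,[(np.round(d["point"],3).tolist(),round(d["confidence"],2)) for d in r.look_for(c,t)])
s=r.get_state();print(s)
E
```

```text
pics
top {'intrinsics': array([[521.53908938,   0.        , 312.78191843],
       [  0.        , 521.53908938, 232.96122933],
       [  0.        ,   0.        ,   1.        ]]), 'k1': 0.025952123761223776, 'eye': array([ 0.28995016, -0.00289644,  1.43478896]), 'rotation': array([-0.05901777,  0.05897305,  0.70826408, -0.70100006])}
canister_navy [([0.48, 0.058, 0.174], 0.93), ([0.382, 0.147, 0.172], 0.89), ([0.373, 0.03, 0.168], 0.59)]
canister_blue [([0.427, -0.239, 0.143], 0.84), ([0.477, 0.446, 0.122], 0.64), ([0.482, 0.058, 0.175], 0.33)]
canister_pale [([0.455, 0.282, 0.11], 0.58)]
canister_white [([0.454, -0.071, 0.079], 0.68), ([0.481, 0.06, 0.171], 0.41)]
tray [([0.634, -0.05, 0.006], 0.62)]
fruit_bowl [([0.616, -0.316, 0.046], 0.61)]
salt_pot [([0.627, 0.206, 0.061], 0.66)]
pepper_mill [([0.482, 0.444, 0.121], 0.87)]
espresso_cup [([0.482, -0.467, 0.016], 0.67)]
side {'intrinsics': array([[499.27696467,   0.        , 320.91498601],
       [  0.        , 499.27696467, 230.68840462],
       [  0.        ,   0.        ,   1.        ]]), 'k1': 0.01867428422402452, 'eye': array(
[... 700 characters left out ...]
 ,  0.68909964, -0.19459307,  1.56529028,  0.15731938,
        0.90250693, -0.2150837 ]), 'qd': array([-1.01541450e-03,  7.38470642e-06,  1.96446680e-04, -3.87186555e-04,
        6.62775242e-04,  6.15489015e-04, -1.77639343e-04]), 'joint_torque': array([ 1.53724022e-04, -5.27496743e+01, -1.26734186e+00, -1.53748780e+01,
       -5.19927987e-02, -6.62752664e-04,  1.20537163e-05]), 'tool_pos': array([ 0.15334257, -0.60591936,  0.30274537]), 'eef_rot': array([9.92328859e-01, 1.23626188e-01, 1.07344293e-06, 4.11373995e-05]), 'contact_force': array([ 0.17640769, -0.21758554, -1.02600016]), 'moment': array([-0.0125448 , -0.07301049, -0.02246924]), 'finger_force': 0.0, 'opening': 0.9990300959366419}
```

View pics/top0.png

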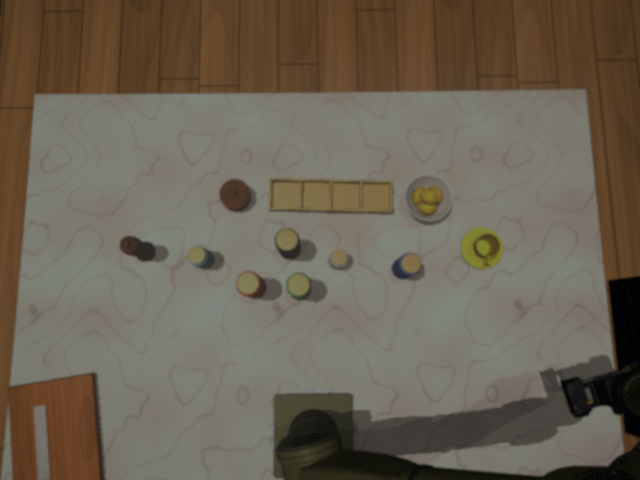

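View pics/side0.png

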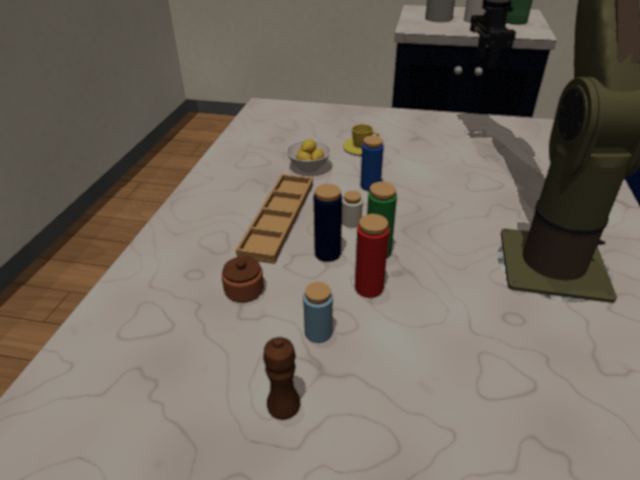

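The top view shows navy at (288,241), blue (408,263), pale (200,256) and white (339,258). The look-alikes are red (250,284) and green (299,285). The tray spans (270–392, 180–213), with the bowl at its right (−y) end and the salt pot at its left. So navy goes to tray y=-126, blue to -42, pale to +42 and white to +126. Next I'll fit the poses from the silhouettes.

```bash
cat > h.py <<'E'
from plant import r
import cv2,numpy as np
from scipy.spatial.transform import Rotation as R
from scipy.optimize import least_squares
CAN={"canister_navy":(.031,.170),"canister_blue":(.029,.140),"canister_pale":(.027,.110),"canister_white":(.025,.080)}
def project(k,P):
    c=R.from_quat(k["rotation"]).inv().apply(np.asarray(P)-k["eye"])
    s=np.c_[c[:,0],-c[:,1]]/-c[:,2:]
    s=s*(1+k["k1"]*(s**2).sum(1,keepdims=True))
    K=k["intrinsics"];return s@K[:2,:2].T+K[:2,2]
def cyl(x,y,rad,h,z0=0):
    a=np.linspace(0,2*np.pi,48,endpoint=False);c=np.c_[np.cos(a),np.sin(a)]
    f=lambda q,z:np.c_[q*c+[x,y],np.full(48,z+z0)]
    return np.r_[f(rad,0),f(rad,h-.014),f(rad-.004,h)]
def box(x,y,yaw):
    P=np.array([[sx*.045,sy*.171,z] for sx in(-1,1) for sy in(-1,1) for z in(0,.026)])
    return R.from_euler("z",yaw).apply(P)+[x,y,0]
def mom(hull):
    m=cv2.moments(hull);A=m["m00"]
    return np.array([m["m10"]/A,m["m01"]/A]),np.array([m["mu20"],m["mu11"],m["mu02"]])/A, A
def hull(k,P): return cv2.convexHull(project(k,P).astype(np.float32))
def maskc(m):
    c=max(cv2.findContours(m.astype(np.uint8),cv2.RETR_EXTERNAL,cv2.CHAIN_APPROX_NONE)[0],key=cv2.contourArea)
    return cv2.convexHull(c).astype(np.float32)
def fit_can(k,m,name,x0,z0=0):
    c,_,A=mom(maskc(m));rad,h=CAN[name]
    f=lambda p:mom(hull(k,cyl(*p,rad,h,z0)))[0]-c
    s=least_squares(f,x0,diff_step=1e-3);return s.x,A/mom(hull(k,cyl(*s.x,rad,h,z0)))[2]
def fit_tray(k,m,x0=(.635,-.045,0)):
    c,s2,A=mom(maskc(m))
    def f(p):
        cc,q,_=mom(hull(k,box(*p)));return np.r_[cc-c,(q[1]-s2[1])/100]
    s=least_squares(f,x0,x_scale=[.01,.01,.01],diff_step=1e-3);return s.x,A/mom(hull(k,box(*s.x)))[2]
E
cat > m.py <<'E'
from h import *
X0={"canister_navy":(.48,.058),"canister_blue":(.427,-.239),"canister_pale":(.455,.282),"canister_white":(.454,-.071)}
for c in ["top","side"]:
    r.snapshot(c);k=r.get_calibration(c)
    for n in CAN:
        for d in r.silhouettes(c,n):
            p,a=fit_can(k,d["pixels"],n,X0[n])
            if np.hypot(*(p-X0[n]))<.05: print(c,n,p.round(4),"area",round(a,2),round(d["confidence"],2))
    for d in r.silhouettes(c,"tray"): print(c,"tray",*fit_tray(k,d["pixels"]),d["confidence"])
k=r.get_calibration("wrist");s=r.get_state();print(k["k1"],k["intrinsics"][0])
T=R.from_quat(s["eef_rot"]);print(T.inv().apply(k["eye"]-s["tool_pos"]),(T.inv()*R.from_quat(k["rotation"])).as_matrix().round(3),T.as_matrix().round(3))
E
python3 m.py
```

```text
top canister_navy [0.4899 0.0602] area 1.01 0.76
top canister_pale [0.4612 0.2951] area 0.96 0.67
top canister_white [ 0.4558 -0.0713] area 1.02 0.87
top tray [ 0.63664588 -0.05257365 -0.03631789] 0.9837496839273203 0.69
side canister_navy [0.4874 0.0592] area 0.94 0.76
side canister_blue [ 0.4306 -0.2584] area 0.94 0.56
side canister_pale [0.4595 0.2929] area 0.93 0.57
side canister_white [ 0.4533 -0.076 ] area 0.89 0.9
side tray [ 0.63327259 -0.05882778 -0.01344044] 1.0072570137305803 0.62
-0.0070368260342165015 [334.35636695   0.         323.5083252 ]
[ 0.0793634   0.00011713 -0.08164091] [[-0.     0.954  0.301]
 [ 1.     0.    -0.   ]
 [-0.     0.301 -0.954]] [[ 0.969  0.245  0.   ]
 [ 0.245 -0.969 -0.   ]
 [ 0.     0.    -1.   ]]
```

Emit:
play_rows(
  translation=[
    [0.047,-0.034,-0.006],
    [0.047,-0.034,-0.006],
    [0.047,-0.034,-0.006],
    [0.047,-0.034,-0.006],
    [0.047,-0.034,-0.006],
    [0.047,-0.034,-0.006],
    [0.047,-0.034,-0.006],
    [0.047,-0.034,-0.006],
  ],
  delta_rot=[
    [0,0,0],
    [0,0,0],
    [0,0,0],
    [0,0,0],
    [0,0,0],
    [0,0,0],
    [0,0,0],
    [0,0,0],
  ],
  grip=[1,1,1,1,1,1,1,1],
)

```text
clock: 2.6
tool_pos: [0.4522, -0.2485, 0.3512]
eef_rot: [0.992, 0.124, 0.0, 0.0]
contact_force: [1.4, -0.6, 0.1]
opening: 1.0
finger_force: 0.0
```

```bash
python3 -c "
from h import *
s=r.get_state();print(s['clock'],s['q'].round(3),s['tool_pos'],R.from_quat(s['eef_rot']).as_matrix().round(3)[0])"
```

```text
2.6 [ 0.533  0.483 -0.186  1.829  0.116  0.839 -1.032] [ 0.45223716 -0.24852327  0.35117206] [0.969 0.245 0.001]
```

Emit:
play_rows(
  translation=[
    [0,0,0],
    [0,0,0],
    [0,0,0],
    [0,0,0],
    [0,0,0],
    [0,0,0],
    [0,0,0],
    [0,0,0],
    [0,0,0],
  ],
  delta_rot=[
    [0,0,-9.475],
    [0,0,-9.475],
    [0,0,-9.475],
    [0,0,-9.475],
    [0,0,-9.475],
    [0,0,-9.475],
    [0,0,-9.475],
    [0,0,-9.475],
    [0,0,0],
  ],
  grip=[1,1,1,1,1,1,1,1,1],
)

```text
clock: 3.72
tool_pos: [0.4511, -0.2502, 0.3507]
eef_rot: [0.708, 0.706, 0.0, -0.0]
contact_force: [0.1, -0.1, 0.1]
opening: 1.001
finger_force: 0.0
```

Emit:
play_rows(
  translation=[
    [0.05,0.01,0],
    [0.05,0.01,0],
    [0.05,0.01,0],
    [0.0,0.0,0],
    [0.0,0.0,0],
  ],
  delta_rot=[
    [0,0,0],
    [0,0,0],
    [0,0,0],
    [0,0,0],
    [0,0,0],
  ],
  grip=[1,1,1,1,1],
)

```text
clock: 4.35
tool_pos: [0.481, -0.1006, 0.3507]
eef_rot: [0.708, 0.706, -0.0, 0.0]
contact_force: [-0.1, -0.2, -0.2]
opening: 0.998
finger_force: 0.0
```

```bash
cat > w.py <<'E'
from h import *
import sys
X0={"canister_navy":(.489,.06),"canister_blue":(.430,-.25),"canister_pale":(.46,.294),"canister_white":(.455,-.072)}
names=sys.argv[2:] or list(CAN)+["tray"]
s=r.get_state();k=r.get_calibration("wrist");im=r.snapshot("wrist")
print(s["clock"],s["q"].round(2),s["tool_pos"].round(4),(R.from_quat(s["eef_rot"]).as_matrix()[:2]).round(3).tolist())
for n in names:
    for d in r.silhouettes("wrist",n):
        m=d["pixels"];ys,xs=np.nonzero(m);b=(xs.min(),ys.min(),xs.max(),ys.max())
        cv2.drawContours(im,cv2.findContours(m.astype(np.uint8),0,2)[0],-1,(0,255,0),1)
        p,a=fit_tray(k,m) if n=="tray" else fit_can(k,m,n,X0[n])
        if n=="tray" or np.hypot(*(p-X0[n]))<.06:print(n,p.round(4),"area",round(a,2),round(d["confidence"],2),b)
cv2.imwrite(f"pics/{sys.argv[1]}.png",im)
E
python3 w.py w1
```

```text
4.35 [ 0.48  0.49 -0.57  1.88  0.34  0.86 -0.26] [ 0.481  -0.1006  0.3507] [[0.002, 1.0, -0.0], [1.0, -0.002, -0.001]]
canister_navy [0.4896 0.048 ] area 0.71 0.72 (np.int64(293), np.int64(0), np.int64(376), np.int64(84))
canister_blue [ 0.4344 -0.2328] area 0.73 0.64 (np.int64(252), np.int64(280), np.int64(308), np.int64(353))
canister_white [ 0.4562 -0.0717] area 0.96 0.57 (np.int64(278), np.int64(153), np.int64(322), np.int64(202))
tray [ 0.637  -0.0591 -0.0293] area 0.98 0.79 (np.int64(398), np.int64(0), np.int64(519), np.int64(291))
```

View pics/w1.png

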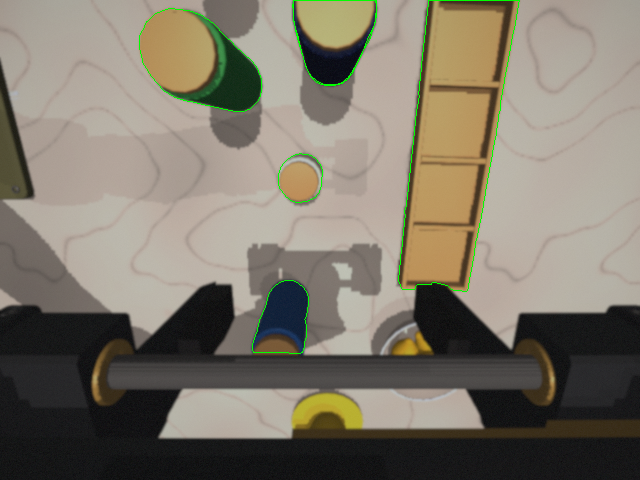

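White is at (300,178) and blue is partly hidden behind the fingers at (280,320). Navy and the far tray end are clipped at the top edge, so I'll move +y toward navy to see both fully.

Emit:
play_rows(
  translation=[
    [0.05,0,-0.01],
    [0.05,0.0,-0.01],
    [0.0,0.0,0],
    [0.0,0.0,0],
    [0.0,0.0,0],
  ],
  delta_rot=[
    [0,0,0],
    [0,0,0],
    [0,0,0],
    [0,0,0],
    [0,0,0],
  ],
  grip=[1,1,1,1,1],
)

```text
clock: 5.28
tool_pos: [0.481, -0.0018, 0.3703]
eef_rot: [0.708, 0.706, -0.001, 0.0]
contact_force: [-0.2, 0.1, 0.0]
opening: 0.998
finger_force: 0.0
```

```bash
python3 w.py w2
```

```text
5.275 [ 0.3   0.45 -0.59  1.88  0.31  0.9  -0.44] [ 0.481  -0.0018  0.3703] [[0.003, 1.0, -0.001], [1.0, -0.003, -0.001]]
canister_navy [0.4901 0.0607] area 0.97 0.81 (np.int64(298), np.int64(114), np.int64(368), np.int64(187))
canister_blue [ 0.4258 -0.2892] area 0.45 0.83 (np.int64(261), np.int64(333), np.int64(310), np.int64(434))
canister_white [ 0.4559 -0.0718] area 0.9 0.93 (np.int64(283), np.int64(226), np.int64(322), np.int64(277))
tray [ 0.6357 -0.0476 -0.0433] area 0.95 0.91 (np.int64(391), np.int64(95), np.int64(496), np.int64(343))
```

View pics/w2.png

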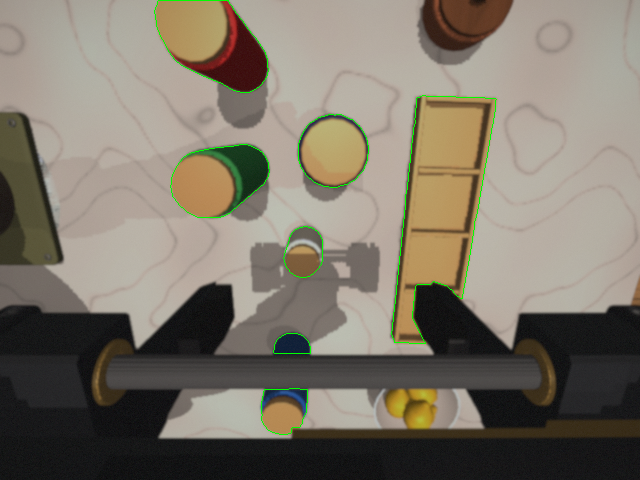

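```bash
cat >> h.py <<'E'
def edge_fit(obs,shape,x0):
    "obs: list of (calib,mask); shape(*p)->3D points; robust contour-to-hull fit"
    L=[]
    for k,m in obs:
        c=max(cv2.findContours(m.astype(np.uint8),0,cv2.CHAIN_APPROX_NONE)[0],key=cv2.contourArea)[:,0].astype(float)
        L.append((k,c[(c>2).all(1)&(c[:,0]<637)&(c[:,1]<477)]))
    f=lambda p:np.concatenate([[cv2.pointPolygonTest(hull(k,shape(*p)),tuple(q),True) for q in c] for k,c in L])
    s=least_squares(f,x0,loss="cauchy",f_scale=.7,x_scale=.01,diff_step=1e-3,max_nfev=60)
    return s.x,np.median(abs(f(s.x)))
E
cat > t.py <<'E'
from h import *
O=[]
for c in ["wrist","top"]:
    k=r.get_calibration(c);r.snapshot(c);D=r.silhouettes(c,"tray")
    if D:
        O.append((k,D[0]["pixels"]));print(c,edge_fit(O[-1:],box,(.636,-.05,-.035)))
print(edge_fit(O,box,(.636,-.05,-.035)))
k=r.get_calibration("top");
for n,x0 in [("canister_blue",(.43,-.25)),("canister_navy",(.49,.06)),("canister_white",(.456,-.072)),("canister_pale",(.46,.294))]:
    for d in r.silhouettes("top",n)[:3]:
        print(n,edge_fit([(k,d["pixels"])],lambda x,y:cyl(x,y,*CAN[n]),x0))
E
python3 t.py
```

```text
wrist (array([ 0.63734876, -0.05464337, -0.02943428]), np.float64(0.845328933048662))
top (array([ 0.63754282, -0.05098237, -0.04720194]), np.float64(0.39187315650858656))
(array([ 0.63725568, -0.05454455, -0.03109248]), np.float64(0.8808647494044928))
canister_blue (array([ 0.42953034, -0.24538633]), np.float64(0.4027419324104237))
canister_navy (array([0.37598689, 0.03270813]), np.float64(0.9458250921603768))
canister_navy (array([0.48900835, 0.06084578]), np.float64(0.7326228372689854))
canister_navy (array([0.38261559, 0.15569994]), np.float64(0.42476499183669564))
canister_pale (array([0.46103347, 0.2955448 ]), np.float64(0.2960713320478071))
```

Emit:
play_rows(
  translation=[
    [0.031,0.0045,0],
    [0.031,0.0045,0],
    [0,0,0.03],
    [0,0,0.04],
    [0,0,0.04],
    [0,0,0.03],
    [0,0,0.02],
    [0,0,0.018],
    [0,0,0.01],
    [0,0,0],
    [0,0,0],
  ],
  delta_rot=[
    [0,0,0],
    [0,0,0],
    [0,0,0],
    [0,0,0],
    [0,0,0],
    [0,0,0],
    [0,0,0],
    [0,0,0],
    [0,0,0],
    [0,0,0],
    [0,0,0],
  ],
  grip=[1,1,1,1,1,1,1,1,1,1,1],
)

```text
clock: 7.35
tool_pos: [0.4905, 0.0621, 0.1833]
eef_rot: [0.707, 0.707, 0.0, 0.0]
contact_force: [0.2, -0.4, -0.1]
opening: 1.0
finger_force: 0.0
```

Emit:
play_rows(
  translation=[
    [0,0,0],
    [0,0,0],
    [0,0,0],
    [0,0,0],
    [0,0,0],
    [0,0,0],
  ],
  delta_rot=[
    [0,0,0],
    [0,0,0],
    [0,0,0],
    [0,0,0],
    [0,0,0],
    [0,0,0],
  ],
  grip=[-1,-1,-1,-1,-1,-1],
  squeeze=25,
)

```text
clock: 8.1
tool_pos: [0.49, 0.062, 0.1829]
eef_rot: [0.707, 0.707, -0.0, 0.0]
contact_force: [-2.6, 0.4, 5.6]
opening: 0.695
finger_force: 25.0
```

Emit:
play_rows(
  translation=[
    [0,0,-0.01],
    [0,0,-0.02],
    [0,0,-0.035],
    [0,0,-0.035],
    [-0.03,0.018,0],
    [-0.035,0.02,0],
    [-0.035,0.02,0],
    [-0.035,0.02,0],
    [-0.035,0.02,0],
    [-0.035,0.02,0],
    [-0.035,0.025,0],
    [0,0,0],
    [0,0,0],
    [0,0,0],
  ],
  delta_rot=[
    [0,0,0],
    [0,0,0],
    [0,0,0],
    [0,0,0],
    [0,0,0],
    [0,0,0],
    [0,0,0],
    [0,0,0],
    [0,0,0],
    [0,0,0],
    [0,0,0],
    [0,0,0],
    [0,0,0],
    [0,0,0],
  ],
  grip=[-1,-1,-1,-1,-1,-1,-1,-1,-1,-1,-1,-1,-1,-1],
)

```text
clock: 9.85
tool_pos: [0.6326, -0.1765, 0.2827]
eef_rot: [0.706, 0.708, 0.0, -0.001]
contact_force: [-0.1, -0.0, -3.6]
opening: 0.697
finger_force: 25.0
```

```bash
python3 - <<'E'
from h import *
s=r.get_state();print(s["clock"],s["tool_pos"].round(4),s["eef_rot"].round(4),s["contact_force"],s["q"].round(2))
k=r.get_calibration("wrist");im=r.snapshot("wrist")
for d in r.silhouettes("wrist","tray")[:2]:
    print(edge_fit([(k,d["pixels"])],box,(.637,-.053,-.033)),d["confidence"])
    cv2.drawContours(im,cv2.findContours(d["pixels"].astype(np.uint8),0,2)[0],-1,(0,255,0),1)
cv2.imwrite("pics/w3.png",im)
k=r.get_calibration("top");r.snapshot("top")
for c in ("top","side"):
    k=r.get_calibration(c);r.snapshot(c)
    for d in r.silhouettes(c,"canister_navy"):
        for z in (.1,): print(c,edge_fit([(k,d["pixels"])],lambda x,y:cyl(x,y,*CAN["canister_navy"],z),(.633,-.179)))
E
```

```text
9.85 [ 0.6326 -0.1765  0.2827] [ 7.063e-01  7.079e-01  0.000e+00 -7.000e-04] [-0.14295671 -0.03489177 -3.60086487] [ 0.48  0.8  -0.54  1.47  0.45  1.   -0.17]
(array([ 0.63753268, -0.02669237, -0.03541519]), np.float64(0.7967226558425546)) 0.75
top (array([0.36880525, 0.03313481]), np.float64(1.8828661416737373))
top (array([0.37589075, 0.13965012]), np.float64(0.8474783726330053))
top (array([ 0.63368992, -0.17973011]), np.float64(1.3878644301001346))
side (array([ 0.6315901 , -0.18487421]), np.float64(0.609107215548163))
side (array([0.37801198, 0.254074  ]), np.float64(3.1444669205737625))
side (array([0.37464341, 0.14651685]), np.float64(3.290006033719198))
```

View pics/w3.png

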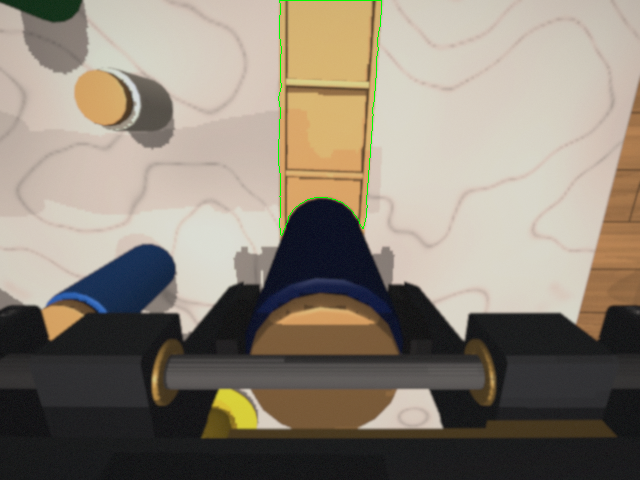

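```bash
cat >> h.py <<'E'
def backproject(k,uv,z):
    u=(np.array(uv)-k["intrinsics"][:2,2])/k["intrinsics"][0,0];s=u.copy()
    for _ in range(5): s=u/(1+k["k1"]*(s@s))
    d=R.from_quat(k["rotation"]).apply([s[0],-s[1],-1]);return k["eye"]+d*(z-k["eye"][2])/d[2]
E
python3 - <<'E'
from h import *
k=r.get_calibration("wrist")
for uv in [(328,83),(326,175),(285,82),(369,84),(286,174),(363,177),(281,3),(381,3)]: print(uv,backproject(k,uv,.026).round(4))
im=cv2.imread("pics/top0.png");k=r.get_calibration("top")
c=im[170:222,262:400];cv2.imwrite("pics/tc.png",cv2.resize(c,None,fx=5,fy=5,interpolation=cv2.INTER_CUBIC))
E
```

```text
(328, 83) [ 0.6385 -0.0557  0.026 ]
(326, 175) [ 0.6368 -0.1402  0.026 ]
(285, 82) [ 0.5986 -0.0549  0.026 ]
(369, 84) [ 0.6765 -0.0566  0.026 ]
(286, 174) [ 0.5968 -0.1392  0.026 ]
(363, 177) [ 0.674  -0.1422  0.026 ]
(281, 3) [0.5973 0.0082 0.026 ]
(381, 3) [0.6844 0.0083 0.026 ]
```

View pics/tc.png

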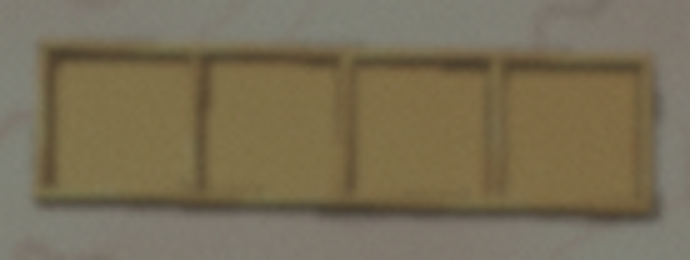

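The dividers at rows 83 and 175 back-project to y=-0.0557 and -0.1402, which puts the tray at about (0.637, -0.0555) with yaw -0.032. I'll shift -4 mm in y and lower.

Emit:
play_rows(
  translation=[
    [-0.004,0.0005,0],
    [0,0,0.02],
    [0,0,0.025],
    [0,0,0.02],
    [0,0,0.01],
    [0,0,0.005],
    [0,0,0.004],
    [0,0,0.002],
    [0,0,0.001],
    [0,0,0.001],
    [0,0,0],
    [0,0,0],
  ],
  delta_rot=[
    [0,0,0],
    [0,0,0],
    [0,0,0],
    [0,0,0],
    [0,0,0],
    [0,0,0],
    [0,0,0],
    [0,0,0],
    [0,0,0],
    [0,0,0],
    [0,0,0],
    [0,0,0],
  ],
  grip=[-1,-1,-1,-1,-1,-1,-1,-1,-1,-1,-1,-1],
)

```text
clock: 11.7
tool_pos: [0.6337, -0.182, 0.1948]
eef_rot: [0.707, 0.707, 0.0, 0.0]
contact_force: [0.3, 0.1, -3.6]
opening: 0.696
finger_force: 25.0
```

Emit:
play_rows(
  translation=[
    [0,0,0.001],
    [0,0,0.001],
    [0,0,0.001],
    [0,0,0],
    [0,0,0],
  ],
  delta_rot=[
    [0,0,0],
    [0,0,0],
    [0,0,0],
    [0,0,0],
    [0,0,0],
  ],
  grip=[-1,-1,-1,-1,-1],
)

```text
clock: 12.32
tool_pos: [0.6336, -0.182, 0.1917]
eef_rot: [0.707, 0.707, -0.0, 0.0]
contact_force: [1.2, -0.7, -3.5]
opening: 0.7
finger_force: 25.0
```

Emit:
play_rows(
  translation=[
    [0,0,0.0005],
    [0,0,0.0005],
    [0,0,0],
    [0,0,0],
  ],
  delta_rot=[
    [0,0,0],
    [0,0,0],
    [0,0,0],
    [0,0,0],
  ],
  grip=[-1,-1,-1,-1],
)

```text
clock: 12.82
tool_pos: [0.6336, -0.1821, 0.191]
eef_rot: [0.707, 0.707, -0.0, 0.0]
contact_force: [-1.9, -0.6, -0.1]
opening: 0.7
finger_force: 25.0
```

Emit:
play_rows(
  translation=[
    [0,0,0],
    [0,0,0],
    [0,0,0],
    [0,0,0],
    [0,0,-0.02],
    [0,0,-0.04],
    [0,0,-0.05],
    [-0.01,-0.02,-0.02],
    [-0.025,-0.045,0],
    [-0.025,-0.045,0],
    [-0.025,-0.045,0],
    [-0.02,-0.045,0],
    [0,0,0],
    [0,0,0],
    [0,0,0],
  ],
  delta_rot=[
    [0,0,0],
    [0,0,0],
    [0,0,0],
    [0,0,0],
    [0,0,0],
    [0,0,0],
    [0,0,0],
    [0,0,0],
    [0,0,0],
    [0,0,0],
    [0,0,0],
    [0,0,0],
    [0,0,0],
    [0,0,0],
    [0,0,0],
  ],
  grip=[0.6,0.8,1,1,1,1,1,1,1,1,1,1,1,1,1],
)

```text
clock: 14.7
tool_pos: [0.4352, -0.286, 0.3213]
eef_rot: [0.706, 0.708, 0.001, 0.001]
contact_force: [0.5, -0.4, 1.1]
opening: 1.0
finger_force: 0.0
```

```bash
cat > s.py <<'E'
from h import *
import sys
n=sys.argv[1];x0=tuple(map(float,sys.argv[2:4]));z=float(sys.argv[4])
for c in sys.argv[5:]:
    k=r.get_calibration(c);s=r.get_state();r.snapshot(c)
    for d in r.silhouettes(c,n):
        p,e=edge_fit([(k,d["pixels"])],lambda x,y:cyl(x,y,*CAN[n],z),x0)
        if np.hypot(*(p-x0))<.06: print(c,p.round(4),"res px",round(e,2),"conf",round(d["confidence"],2),"bbox",[int(v) for v in cv2.boundingRect(d["pixels"].astype(np.uint8))])
print(s["clock"],s["tool_pos"].round(4),s["q"].round(2))
E
python3 s.py canister_blue .43 -.247 0 wrist top side; python3 s.py canister_navy .633 -.182 .008 top side
```

```text
wrist [ 0.432  -0.2475] res px 0.81 conf 0.57 bbox [283, 143, 70, 75]
top [ 0.4313 -0.247 ] res px 0.33 conf 0.74 bbox [391, 252, 31, 27]
side [ 0.4284 -0.2449] res px 0.86 conf 0.75 bbox [360, 136, 24, 54]
14.9 [ 0.4344 -0.2864  0.3207] [ 0.87  0.58 -0.6   1.84  0.42  0.85  0.06]
top [ 0.6322 -0.1817] res px 0.53 conf 0.89 bbox [366, 170, 30, 38]
side [ 0.6321 -0.1871] res px 0.51 conf 0.77 bbox [276, 125, 30, 68]
15.1 [ 0.4338 -0.2868  0.3206] [ 0.87  0.58 -0.6   1.85  0.42  0.85  0.06]
```

Emit:
play_rows(
  translation=[
    [0.04,-0.003,0],
    [0,0,0.03],
    [0,0,0.04],
    [0,0,0.04],
    [0,0,0.03],
    [0,0,0.018],
    [0,0,0.01],
    [0,0,0],
    [0,0,0],
  ],
  delta_rot=[
    [0,0,0],
    [0,0,0],
    [0,0,0],
    [0,0,0],
    [0,0,0],
    [0,0,0],
    [0,0,0],
    [0,0,0],
    [0,0,0],
  ],
  grip=[1,1,1,1,1,1,1,1,1],
)

```text
clock: 16.32
tool_pos: [0.431, -0.2472, 0.1534]
eef_rot: [0.707, 0.707, 0.0, 0.001]
contact_force: [0.2, -0.1, 0.1]
opening: 0.998
finger_force: 0.0
```

Emit:
play_rows(
  translation=[
    [0,0,0],
    [0,0,0],
    [0,0,0],
    [0,0,0],
    [0,0,0],
    [0,0,0],
    [0,0,0],
  ],
  delta_rot=[
    [0,0,0],
    [0,0,0],
    [0,0,0],
    [0,0,0],
    [0,0,0],
    [0,0,0],
    [0,0,0],
  ],
  grip=[-1,-1,-1,-1,-1,-1,-1],
  squeeze=25,
)

```text
clock: 17.2
tool_pos: [0.4306, -0.2471, 0.1529]
eef_rot: [0.707, 0.707, -0.0, 0.0]
contact_force: [-0.7, -0.5, 5.2]
opening: 0.654
finger_force: 25.0
```

Emit:
play_rows(
  translation=[
    [0,0,-0.01],
    [0,0,-0.02],
    [0,0,-0.03],
    [0,0,-0.03],
    [0,0,-0.03],
    [0.03,0.01,0],
    [0.04,0.015,0],
    [0.04,0.015,0],
    [0.0395,0.025,0],
    [0,0.035,0],
    [0,0.035,0],
    [0,0.035,0],
    [0,0.035,0],
    [0,0,0.01],
    [0,0,0.02],
    [0,0,0.03],
    [0,0,0.03],
    [0,0,0.005],
    [0,0,0.005],
    [0,0,0],
  ],
  delta_rot=[
    [0,0,0],
    [0,0,0],
    [0,0,0],
    [0,0,0],
    [0,0,0],
    [0,0,0],
    [0,0,0],
    [0,0,0],
    [0,0,0],
    [0,0,0],
    [0,0,0],
    [0,0,0],
    [0,0,0],
    [0,0,0],
    [0,0,0],
    [0,0,0],
    [0,0,0],
    [0,0,0],
    [0,0,0],
    [0,0,0],
  ],
  grip=[-1,-1,-1,-1,-1,-1,-1,-1,-1,-1,-1,-1,-1,-1,-1,-1,-1,-1,-1,-1],
)

```text
clock: 19.7
tool_pos: [0.6359, -0.0975, 0.1735]
eef_rot: [0.707, 0.707, 0.0, 0.0]
contact_force: [-0.4, 1.1, -4.2]
opening: 0.657
finger_force: 25.0
```

```bash
python3 s.py canister_blue .6357 -.0975 .020 top side
```

```text
side [ 0.6341 -0.098 ] res px 1.02 conf 0.86 bbox [268, 148, 26, 60]
19.8 [ 0.6361 -0.0975  0.1738] [ 0.33  0.91 -0.47  1.6   0.54  0.76 -0.38]
```

Blue is over its bay. I'll lower it to contact at about 0.161.

Emit:
play_rows(
  translation=[
    [0,0,0.004],
    [0,0,0.003],
    [0,0,0.002],
    [0,0,0.001],
    [0,0,0.001],
    [0,0,0.001],
    [0,0,0.0005],
    [0,0,0],
    [0,0,0],
  ],
  delta_rot=[
    [0,0,0],
    [0,0,0],
    [0,0,0],
    [0,0,0],
    [0,0,0],
    [0,0,0],
    [0,0,0],
    [0,0,0],
    [0,0,0],
  ],
  grip=[-1,-1,-1,-1,-1,-1,-1,-1,-1],
)

```text
clock: 21.02
tool_pos: [0.6357, -0.0974, 0.161]
eef_rot: [0.707, 0.707, 0.0, 0.0]
contact_force: [-3.3, 0.1, 6.1]
opening: 0.647
finger_force: 25.0
```

Emit:
play_rows(
  translation=[
    [0,0,0.0005],
    [0,0,0],
    [0,0,0],
  ],
  delta_rot=[
    [0,0,0],
    [0,0,0],
    [0,0,0],
  ],
  grip=[-1,-1,-1],
)

```text
clock: 21.4
tool_pos: [0.6357, -0.0974, 0.1609]
eef_rot: [0.707, 0.707, 0.0, 0.0]
contact_force: [-4.0, -0.1, 9.5]
opening: 0.648
finger_force: 25.0
```

Emit:
play_rows(
  translation=[
    [0,0,0],
    [0,0,0],
    [0,0,0],
    [0,0,0],
    [0,0,-0.02],
    [0,0,-0.04],
    [0,0,-0.05],
    [0,0,-0.02],
    [0.04,-0.02,0],
    [0.044,-0.022,0],
    [0.044,-0.022,0],
    [0.044,-0.022,0],
    [0.044,-0.022,0],
    [0.044,-0.022,0],
    [0.044,-0.022,0],
    [0.044,-0.022,0],
    [0,0,0],
    [0,0,0],
    [0,0,0],
  ],
  delta_rot=[
    [0,0,0],
    [0,0,0],
    [0,0,0],
    [0,0,0],
    [0,0,0],
    [0,0,0],
    [0,0,0],
    [0,0,0],
    [0,0,0],
    [0,0,0],
    [0,0,0],
    [0,0,0],
    [0,0,0],
    [0,0,0],
    [0,0,0],
    [0,0,0],
    [0,0,0],
    [0,0,0],
    [0,0,0],
  ],
  grip=[0.6,0.8,1,1,1,1,1,1,1,1,1,1,1,1,1,1,1,1,1],
)

```text
clock: 23.78
tool_pos: [0.4625, 0.249, 0.2899]
eef_rot: [0.708, 0.706, -0.0, 0.001]
contact_force: [1.0, -0.2, 0.4]
opening: 0.999
finger_force: 0.0
```

```bash
python3 s.py canister_pale .461 .2955 0 wrist top side; python3 s.py canister_blue .6357 -.0975 .008 top side
```

```text
side [0.4597 0.2954] res px 0.68 conf 0.9 bbox [302, 282, 31, 61]
23.975 [0.4621 0.2496 0.2897] [-0.27  0.61 -0.51  1.87  0.42  0.77 -1.01]
top [ 0.6375 -0.097 ] res px 0.42 conf 0.67 bbox [336, 173, 24, 33]
side [ 0.6377 -0.1126] res px 0.92 conf 0.64 bbox [270, 154, 18, 56]
24.175 [0.4617 0.2503 0.2896] [-0.27  0.61 -0.51  1.87  0.42  0.77 -1.01]
```

Emit:
play_rows(
  translation=[
    [0.045,-0.001,0],
    [0,0,0.03],
    [0,0,0.04],
    [0,0,0.04],
    [0,0,0.03],
    [0,0,0.018],
    [0,0,0.009],
    [0,0,0],
    [0,0,0],
  ],
  delta_rot=[
    [0,0,0],
    [0,0,0],
    [0,0,0],
    [0,0,0],
    [0,0,0],
    [0,0,0],
    [0,0,0],
    [0,0,0],
    [0,0,0],
  ],
  grip=[1,1,1,1,1,1,1,1,1],
)

```text
clock: 25.4
tool_pos: [0.461, 0.2959, 0.1234]
eef_rot: [0.707, 0.707, 0.001, 0.0]
contact_force: [0.6, 0.4, -0.7]
opening: 1.002
finger_force: 0.0
```

Emit:
play_rows(
  translation=[
    [0,0,0],
    [0,0,0],
    [0,0,0],
    [0,0,0],
    [0,0,0],
    [0,0,0],
    [0,0,0],
  ],
  delta_rot=[
    [0,0,0],
    [0,0,0],
    [0,0,0],
    [0,0,0],
    [0,0,0],
    [0,0,0],
    [0,0,0],
  ],
  grip=[-1,-1,-1,-1,-1,-1,-1],
  squeeze=20,
)

```text
clock: 26.28
tool_pos: [0.4608, 0.2955, 0.1228]
eef_rot: [0.707, 0.707, 0.0, 0.0]
contact_force: [0.5, -0.8, 2.0]
opening: 0.609
finger_force: 20.0
```

Emit:
play_rows(
  translation=[
    [0,0,-0.01],
    [0,0,-0.02],
    [0,0,-0.03],
    [0,0,-0.03],
    [0,0,-0.03],
    [-0.039,0.022,0],
    [-0.039,0.022,0],
    [-0.039,0.022,0],
    [-0.039,0.022,0],
    [-0.039,0.022,0],
    [-0.039,0.022,0],
    [-0.039,0.022,0],
    [-0.036,0.023,0],
    [0,0,0.01],
    [0,0,0.02],
    [0,0,0.03],
    [0,0,0.03],
    [0,0,0.005],
    [0,0,0.005],
    [0,0,0],
  ],
  delta_rot=[
    [0,0,0],
    [0,0,0],
    [0,0,0],
    [0,0,0],
    [0,0,0],
    [0,0,0],
    [0,0,0],
    [0,0,0],
    [0,0,0],
    [0,0,0],
    [0,0,0],
    [0,0,0],
    [0,0,0],
    [0,0,0],
    [0,0,0],
    [0,0,0],
    [0,0,0],
    [0,0,0],
    [0,0,0],
    [0,0,0],
  ],
  grip=[-1,-1,-1,-1,-1,-1,-1,-1,-1,-1,-1,-1,-1,-1,-1,-1,-1,-1,-1,-1],
)

```text
clock: 28.78
tool_pos: [0.638, -0.0132, 0.1435]
eef_rot: [0.707, 0.707, 0.0, 0.0]
contact_force: [0.2, -0.6, -2.4]
opening: 0.606
finger_force: 20.0
```

```bash
python3 s.py canister_pale .638 -.0135 .020 top side
```

```text
side [ 0.6389 -0.0222] res px 0.85 conf 0.82 bbox [258, 178, 25, 48]
28.875 [ 0.6382 -0.0134  0.1438] [ 0.19  0.94 -0.46  1.63  0.58  0.71 -0.55]
```

Emit:
play_rows(
  translation=[
    [0,0,0.004],
    [0,0,0.003],
    [0,0,0.002],
    [0,0,0.001],
    [0,0,0.001],
    [0,0,0.001],
    [0,0,0.0005],
    [0,0,0],
    [0,0,0],
  ],
  delta_rot=[
    [0,0,0],
    [0,0,0],
    [0,0,0],
    [0,0,0],
    [0,0,0],
    [0,0,0],
    [0,0,0],
    [0,0,0],
    [0,0,0],
  ],
  grip=[-1,-1,-1,-1,-1,-1,-1,-1,-1],
)

```text
clock: 30.1
tool_pos: [0.6377, -0.0135, 0.1308]
eef_rot: [0.707, 0.707, 0.0, 0.0]
contact_force: [-2.3, -0.5, 5.6]
opening: 0.608
finger_force: 20.0
```

Emit:
play_rows(
  translation=[
    [0,0,0],
    [0,0,0],
    [0,0,0],
    [0,0,0],
    [0,0,-0.02],
    [0,0,-0.04],
    [0,0,-0.05],
    [0,0,-0.04],
    [-0.02,-0.036,0],
    [-0.02,-0.036,0],
    [-0.02,-0.036,0],
    [-0.02,-0.036,0],
    [-0.02,-0.036,0],
    [0,0,0],
    [0,0,0],
    [0,0,0],
  ],
  delta_rot=[
    [0,0,0],
    [0,0,0],
    [0,0,0],
    [0,0,0],
    [0,0,0],
    [0,0,0],
    [0,0,0],
    [0,0,0],
    [0,0,0],
    [0,0,0],
    [0,0,0],
    [0,0,0],
    [0,0,0],
    [0,0,0],
    [0,0,0],
    [0,0,0],
  ],
  grip=[0.6,0.8,1,1,1,1,1,1,1,1,1,1,1,1,1,1],
)

```text
clock: 32.1
tool_pos: [0.459, -0.1127, 0.2808]
eef_rot: [0.707, 0.708, 0.001, 0.001]
contact_force: [0.3, -0.7, -0.5]
opening: 0.997
finger_force: 0.0
```

```bash
python3 s.py canister_white .456 -.072 0 wrist top; python3 s.py canister_pale .638 -.0135 .008 wrist top side; python3 -c "
from h import *
cv2.imwrite('pics/w4.png',r.snapshot('wrist'))"
```

```text
wrist [ 0.4553 -0.0729] res px 1.3 conf 0.63 bbox [292, 146, 54, 59]
top [ 0.4559 -0.0718] res px 0.48 conf 0.56 bbox [329, 248, 20, 21]
32.2 [ 0.4586 -0.1128  0.2804] [ 0.52  0.58 -0.58  2.03  0.5   0.68 -0.38]
wrist [ 0.6373 -0.0145] res px 0.8 conf 0.76 bbox [479, 65, 141, 78]
wrist [ 0.6395 -0.0142] res px 44.55 conf 0.3 bbox [432, 0, 152, 306]
top [ 0.6363 -0.0128] res px 0.71 conf 0.67 bbox [306, 177, 20, 27]
side [ 0.6364 -0.014 ] res px 0.52 conf 0.82 bbox [258, 181, 26, 49]
32.5 [ 0.4577 -0.1134  0.2801] [ 0.52  0.58 -0.58  2.03  0.5   0.68 -0.38]
```

View pics/w4.png

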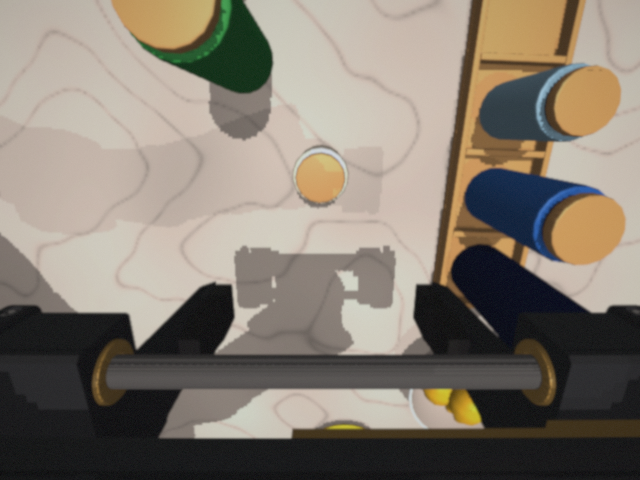

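The view shows white at (320,177). Pale, blue and navy stand in their bays, and the last bay at the top is free.

Emit:
play_rows(
  translation=[
    [0.0415,-0.002,0],
    [0,0,0.03],
    [0,0,0.04],
    [0,0,0.04],
    [0,0,0.03],
    [0,0,0.02],
    [0,0,0.018],
    [0,0,0.01],
    [0,0,0],
    [0,0,0],
  ],
  delta_rot=[
    [0,0,0],
    [0,0,0],
    [0,0,0],
    [0,0,0],
    [0,0,0],
    [0,0,0],
    [0,0,0],
    [0,0,0],
    [0,0,0],
    [0,0,0],
  ],
  grip=[1,1,1,1,1,1,1,1,1,1],
)

```text
clock: 33.9
tool_pos: [0.4559, -0.0721, 0.0927]
eef_rot: [0.707, 0.707, 0.0, 0.0]
contact_force: [-0.7, -0.9, -0.3]
opening: 1.0
finger_force: 0.0
```

Emit:
play_rows(
  translation=[
    [0,0,0],
    [0,0,0],
    [0,0,0],
    [0,0,0],
    [0,0,0],
    [0,0,0],
    [0,0,0],
  ],
  delta_rot=[
    [0,0,0],
    [0,0,0],
    [0,0,0],
    [0,0,0],
    [0,0,0],
    [0,0,0],
    [0,0,0],
  ],
  grip=[-1,-1,-1,-1,-1,-1,-1],
  squeeze=18,
)

```text
clock: 34.78
tool_pos: [0.4555, -0.0721, 0.0923]
eef_rot: [0.707, 0.707, -0.0, 0.0]
contact_force: [-0.8, 0.0, 3.3]
opening: 0.561
finger_force: 18.0
```

Emit:
play_rows(
  translation=[
    [0,0,-0.01],
    [0,0,-0.02],
    [0,0,-0.03],
    [0,0,-0.03],
    [0,0,-0.03],
    [0.03,0.02,0],
    [0.04,0.03,0],
    [0.04,0.03,0],
    [0.0325,0.035,0],
    [0,0.035,0],
    [0,0.0355,0],
    [0,0,0],
    [0,0,0.01],
    [0,0,0.02],
    [0,0,0.03],
    [0,0,0.03],
    [0,0,0.005],
    [0,0,0.005],
    [0,0,0],
  ],
  delta_rot=[
    [0,0,0],
    [0,0,0],
    [0,0,0],
    [0,0,0],
    [0,0,0],
    [0,0,0],
    [0,0,0],
    [0,0,0],
    [0,0,0],
    [0,0,0],
    [0,0,0],
    [0,0,0],
    [0,0,0],
    [0,0,0],
    [0,0,0],
    [0,0,0],
    [0,0,0],
    [0,0,0],
    [0,0,0],
  ],
  grip=[-1,-1,-1,-1,-1,-1,-1,-1,-1,-1,-1,-1,-1,-1,-1,-1,-1,-1,-1],
)

```text
clock: 37.15
tool_pos: [0.6413, 0.0707, 0.1127]
eef_rot: [0.707, 0.707, 0.0, 0.0]
contact_force: [0.7, -1.0, -2.5]
opening: 0.564
finger_force: 18.0
```

```bash
python3 s.py canister_white .641 .0705 .020 side
```

```text
side [0.6409 0.0651] res px 0.93 conf 0.61 bbox [247, 210, 24, 38]
37.15 [0.6413 0.0707 0.1127] [ 0.06  1.   -0.45  1.61  0.62  0.68 -0.71]
```

Emit:
play_rows(
  translation=[
    [0,0,0.004],
    [0,0,0.003],
    [0,0,0.002],
    [0,0,0.001],
    [0,0,0.001],
    [0,0,0.001],
    [0,0,0.0005],
    [0,0,0],
    [0,0,0],
  ],
  delta_rot=[
    [0,0,0],
    [0,0,0],
    [0,0,0],
    [0,0,0],
    [0,0,0],
    [0,0,0],
    [0,0,0],
    [0,0,0],
    [0,0,0],
  ],
  grip=[-1,-1,-1,-1,-1,-1,-1,-1,-1],
)

```text
clock: 38.38
tool_pos: [0.6411, 0.0705, 0.1003]
eef_rot: [0.707, 0.707, 0.0, 0.0]
contact_force: [-1.4, -1.1, 5.9]
opening: 0.559
finger_force: 18.0
```

Emit:
play_rows(
  translation=[
    [0,0,0],
    [0,0,0],
    [0,0,0],
    [0,0,0],
    [0,0,-0.02],
    [0,0,-0.04],
    [0,0,-0.05],
    [0,0,-0.05],
    [0,0,-0.05],
    [-0.02,-0.04,-0.05],
    [-0.04,-0.04,-0.02],
    [-0.04,-0.04,0],
    [-0.04,-0.04,0],
    [0,0,0],
    [0,0,0],
    [0,0,0],
  ],
  delta_rot=[
    [0,0,0],
    [0,0,0],
    [0,0,0],
    [0,0,0],
    [0,0,0],
    [0,0,0],
    [0,0,0],
    [0,0,0],
    [0,0,0],
    [0,0,0],
    [0,0,0],
    [0,0,0],
    [0,0,0],
    [0,0,0],
    [0,0,0],
    [0,0,0],
  ],
  grip=[0.6,0.8,1,1,1,1,1,1,1,1,1,1,1,1,1,1],
)

```text
clock: 40.38
tool_pos: [0.4848, -0.0667, 0.3769]
eef_rot: [0.706, 0.708, 0.001, 0.0]
contact_force: [0.4, 0.4, -0.6]
opening: 0.998
finger_force: 0.0
```

```bash
for a in "navy .633 -.1815" "blue .6357 -.0975" "pale .638 -.0135" "white .641 .0705"; do echo $a; python3 s.py canister_$a .008 top side wrist; done; python3 -c "
from h import *
a=r.snapshot('top')[150:310,110:510];b=r.snapshot('side')[80:440,150:450]
cv2.imwrite('pics/fa.png',cv2.resize(a,(800,320),interpolation=2));cv2.imwrite('pics/fb.png',cv2.resize(b,(500,600),interpolation=2))"
```

```text
navy .633 -.1815
top [ 0.6326 -0.1784] res px 0.68 conf 0.57 bbox [380, 170, 15, 21]
side [ 0.6316 -0.181 ] res px 0.74 conf 0.56 bbox [277, 126, 27, 67]
wrist [ 0.636  -0.1869] res px 0.88 conf 0.71 bbox [405, 254, 95, 80]
40.575 [ 0.4843 -0.0673  0.3762] [ 0.49  0.47 -0.67  1.85  0.36  0.94 -0.35]
blue .6357 -.0975
wrist [ 0.6359 -0.0979] res px 0.84 conf 0.98 bbox [413, 195, 90, 76]
40.875 [ 0.4839 -0.068   0.3762] [ 0.49  0.47 -0.67  1.85  0.36  0.94 -0.35]
pale .638 -.0135
top [ 0.6381 -0.0166] res px 0.75 conf 0.55 bbox [307, 177, 15, 27]
wrist [ 0.6381 -0.0144] res px 0.84 conf 0.82 bbox [422, 130, 79, 54]
41.175 [ 0.4839 -0.0681  0.3763] [ 0.49  0.47 -0.67  1.85  0.36  0.94 -0.35]
white .641 .0705
top [0.6411 0.071 ] res px 0.72 conf 0.9 bbox [276, 180, 19, 23]
side [0.6384 0.075 ] res px 1.42 conf 0.57 bbox [249, 213, 23, 38]
41.475 [ 0.4838 -0.0681  0.3763] [ 0.49  0.47 -0.67  1.85  0.36  0.94 -0.35]
```

View pics/fa.png

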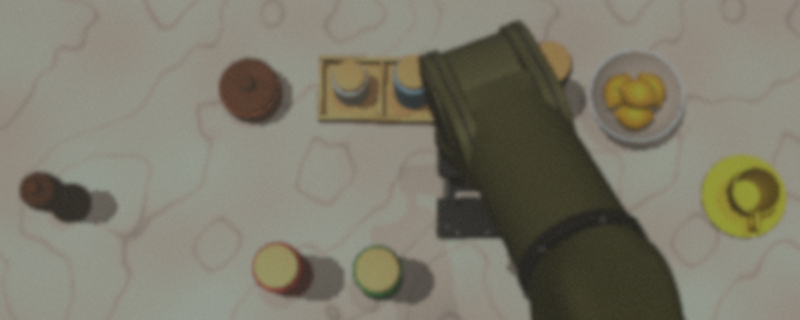

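View pics/fb.png

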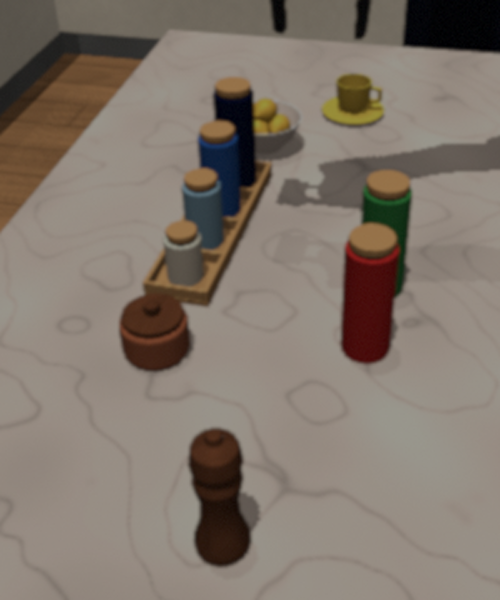

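The side crop shows all four canisters upright in their bays, stepping down from navy (235,130) by the bowl to white (185,255) by the salt pot. The bowl, pot, mill and cup haven't moved. Every fitted position is within about 6 mm of its bay centre.

```bash
python3 -c "
from plant import r
print(r.finish_job())"
```

```text
the job is handed in; nothing more can be done
None
```

I handed the job in at about 42 s: all four canisters stand upright, navy, blue, pale, white from the bowl's end to the salt pot's, each within about 6 mm of its bay centre by camera; the bowl, pot, mill and cup look unmoved, and no verdict came back.

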